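# Refill the pick lane through its sprung flaps

## Task

The pick lane on the bench is empty: refill it with the two small cartons. Set each on the lane's infeed deck and push it endways through the sprung flaps and along the lane, the first right up to the end stop before you feed in the second, and the second tight up behind the first, so that both lie flat in the lane and the flaps have snapped shut behind them. Do not disturb the big carton, the floor head, the tape roll or the tin.

Things in the scene. Friction and masses are not known exactly. Their poses are not given: they have to be found in the camera images.
- carton_a: One of two identical small closed cardboard cartons, a strip of tape along the top: 84 long (its x) x 60 wide (its y) x 46 high, 0.15 to 0.31 kg, loose on the bench. Origin at the centre of its underside, z up. The two are interchangeable and either end may lead.
- carton_b: The other small carton, same size: 84 (x) x 60 (y) x 46 high. Origin at the centre of its underside.
- lane: Pick lane, a metal fixture screwed to the bench (fixed). x is the feed direction, z up; origin at bench height, mid-width, in the line of the shut flaps. Flat bed 110 wide, its top 10 above the bench, from x = -146 to 240. In x order: open infeed deck (-146 to 0), sprung flaps (0), flap bay (0 to 58), lane proper (58 to 232, 66 wide between side rails), end stop.
- deck (a point): Point on the infeed deck's top, mid-width, 98 before the flap line; axes as the lane's. A carton centred here, lengthwise, is clear of the guides. The deck is bare, open above and behind, up to 50 before the flap line; then two flared guides, 24 high above the bed, narrow from 100 apart to 67 apart at 8 before the flap line.
- flap_line (a point): Point on the bed's top, mid-width, in the line of the shut flaps; axes as the lane's. Posts 68 above the bench, 86 apart inside, carry the flaps; no bar crosses above them. Past it the bay is 87 wide, tapering to the 66 wide lane.
- slot (a point): Point mid-width, 65 above the bench, 145 past the flap line; axes as the lane's. From 4 past the flap line to the end stop, lips 62 to 65 above the bench turn in from both sides and leave a 52 wide slot open above: cartons slide in under the lips and cannot be put in from above, but shut fingers can run along in the slot behind a carton and lift out anywhere.
- end_stop (a point): Point at the foot of the end stop's inner face, on the bed's top, mid-width, 232 past the flap line; axes as the lane's. The stop is a plate across the lane, 66 above the bench. Two cartons end to end reach from it back to 64 past the flap line.
- flap_left (a joint): Left sprung flap of a pair: a dark steel leaf with a rubber edge, 36 wide and 46 high, from 3.5 above the bed up, side-hung on an upright hinge 38 to the left of mid-width, so the pair meets in the middle. rad: 0 shut, grows as it swings in the feed direction (one way only), up to 1.45; about 1.3 while a carton passes. A spring shuts it (about 0.7 N at the free edge when shut, 2 N when open).
- flap_right (a joint): Right sprung flap, its mirror image, hinged 38 to the right of mid-width. Same values.
- big_carton: Bystander: larger cardboard carton of the same kind, 120 x 92 x 78 high, too big for the lane. Origin at the centre of its underside. Leave it alone.
- floor_head: Bystander: grey vacuum-cleaner floor head lying on the bench, 230 wide (its y) x 85, 34 high, with a black 38 diameter neck that reaches 140 to its -x. Origin under the middle of the head. Leave it alone.
- tape_roll: Bystander: roll of tape lying flat, 100 outside diameter, 48 high. Origin at the centre of its underside. Leave it alone.
- tin: Bystander: small open aluminium tin, 80 diameter, 45 high. Origin at the centre of its underside. Leave it alone.

How it is judged:
By the outcome, as a careful person would: the job done as asked, in the order asked, and still so for the second after the job is handed in, with the robot touching nothing.
It also fails if it takes over 67 s, if anything falls off the work surface, if the arm or the gripper's body presses on something with over 40 N, if the wrist force passes 120 N, or if a joint passes its speed limit or range.

## Robot

A 6-joint arm with a two-finger parallel gripper is mounted at the origin on the work surface. World frame = base frame: x ahead of the robot, y to its left, z up, the work surface at z = 0. Lengths are in m, angles in degrees, forces in N, time in s.
With the tool pointing down it reaches from about 0.4 to 0.825 m from the base axis. Payload 7 kg.
Tool frame: the origin (TCP) lies on the front face of the gripper's body, between the roots of the fingers; the fingertips stand 66 mm ahead of it and the grasp point (between the pads) lies 47 mm ahead of it (ctrl.grasp_offset is the z of the grasp point in the tool frame, in m); z points along the fingers, y is the direction in which the jaws open and shut (so a half turn about z gives the same grasp; the last joint's range is limited). The gripper opens to 88 mm and grips with 3 to 60 N. Pads are 19 mm wide; open, the fingers measure 130 mm over their backs; the gripper's body (78 mm by 193 mm) begins 47 mm behind the grasp point.
Start: joints at [92.596, 20.546, 0.682, 0, -70.136, -16.507], TCP at [0.162, 0.655, 0.292] pointing down, gripper open.
Joint ranges: [-176.03, 176.03], [-82.01, 121.73], [-58.28, 71.71], [-173.87, 95.51], [-174.79, -0.11], [-173.66, 173.66]. Speed limits (degrees/s): [136.94, 136.94, 172.46, 180, 180, 180].

## Interface

Orientations are given as [roll, pitch, yaw] about the fixed x, y, z axes, in that order (R = Rz(yaw) Ry(pitch) Rx(roll)).
In Python, from plant import ctrl gives the robot as it stands.
- The arm moves only by the shell command python3 -m creep 'ROWS'. ROWS is JSON, a list of rows, each a list of 7 numbers: the turn, a rotation vector about the tool's x, y, z in rad, then the shift along the tool's x, y, z in m, then the opening, from 0 (shut) to 1 (fully open). In form: [[wx, wy, wz, dx, dy, dz, grip], ...]. A call has 1 to 12 rows; each row is the pose to reach, as a shift and turn from the pose commanded when the call began, along the tool's axes at that moment; what a row does not reach only later rows make up. A row lasts 1/12 s, in which the tool goes at most 41.7 mm and 7.16 degrees, less where a joint would pass 70% of its speed; a pose out of reach is approached as far as the arm can. A call with a gripper value outside its range is refused whole. The fingers move at their own pace and stop on an object; the grip force is fixed at half the most. Time passes only in rows, so rows that repeat a pose let the fingers close. It gives the time, the measured TCP pose, the force and the opening at its end, in the units of the state.
- ctrl.get_obs(): the state, without advancing time (a new reading comes with each control period).
- ctrl.snapshot(name): name is "scene" or "top" or "wrist"; returns the picture (420x560x3 uint8, blue, green, red); there is no depth.
- ctrl.camera_model(name): a dict with "K" (3x3 intrinsics, pixels), "rvec" (rotation vector, rad) and "tvec" (3), from world to camera coordinates, as OpenCV has them. Camera axes: x right, y down, z forward; pixel columns grow to the right and rows downward; lengths in m; the calibration is good to about 2 mm. The wrist camera is an equidistant fisheye: a pixel r from the principal point sees the ray r / f radians off the axis. A picture is of the moment at which its call begins: read the wrist's pose just before it. camera_model takes no time and is no camera call; for the wrist camera it gives the pose at the moment of the call.
- ctrl.close_job(): hands the job in, once; it reports no verdict.
The state is a dict: "clock": time; "joint_pos": joint angles; "qvel": joint speeds; "tau": joint torques, N m; "tool_pos": TCP position; "orientation": TCP orientation; "force": force on the tool from outside, world axes, zero at the start; "moment": the same for the moment, N m; "opening": finger opening in m.
Only numpy, scipy, OpenCV 4.12 (cv2) and the standard library are available. Lean on these libraries where they do the work, as an engineer would, in place of code of your own. Each camera call takes 0.05 s, during which the arm holds its last target.

## Working session

There is one attempt and no reset: what is moved stays moved. The work goes in short steps, Python scripts to look and compute and a shell command to move; the robot and the scene stay as the last step left them, time stands still between calls to the robot, and variables do not carry over. Pictures are saved under pics/ and viewed, and the job is handed in when it is done.

```bash
mkdir -p pics; ls
python3 - <<'E'
from plant import ctrl
import cv2
print(ctrl.get_obs())
for n in("scene","top","wrist"):
    m=ctrl.camera_model(n); print(n,m)
    cv2.imwrite(f"pics/{n}0.png",ctrl.snapshot(n))
E
```

```text
pics
{'clock': 0.0, 'joint_pos': array([ 9.25962504e+01,  2.05913097e+01,  6.34430687e-01, -1.98931619e-02,
       -7.01359048e+01, -1.65066105e+01]), 'qvel': array([ 0.02365891, -0.06400384, -0.0048996 ,  0.07288073,  0.07045124,
        0.04867095]), 'tau': array([-1.27568356e-06, -5.82721245e+01,  2.93058693e+01,  6.99716493e+00,
        7.05792612e-03, -1.60461550e-04]), 'tool_pos': array([0.16220204, 0.65483407, 0.29122972]), 'orientation': array([ 1.79905726e+02, -8.43463720e-03, -1.39171279e+01]), 'force': array([-0.5803214 ,  0.17850791,  0.80696876]), 'moment': array([ 0.05379246,  0.04774755, -0.00070519]), 'opening': 0.08773403153173312}
scene {'K': array([[400.58375785,   0.        , 277.99323991],
       [  0.        , 400.58375785, 206.7236376 ],
       [  0.        ,   0.        ,   1.        ]]), 'rvec': array([ 2.06340203,  1.71079663, -0.467626  ]), 'tvec': array([-0.1417637 , -0.48008475,  1.69944999])}
top {'K': array([[389.18360408,   0.        , 277.21802804],
       [  0.        , 389.18360408, 211.42887001],
       [  0.        ,   0.        ,   1.        ]]), 'rvec': array([ 2.12141097, -2.13709292,  0.22412949]), 'tvec': array([0.02710963, 0.60080825, 1.25222814])}
wrist {'K': array([[325.1922621 ,   0.        , 277.59600545],
       [  0.        , 325.1922621 , 208.85008553],
       [  0.        ,   0.        ,   1.        ]]), 'rvec': array([-1.82242093,  2.33020089,  0.31460033]), 'tvec': array([ 0.67413383, -0.03313814,  0.38896848])}
```

View pics/scene0.png

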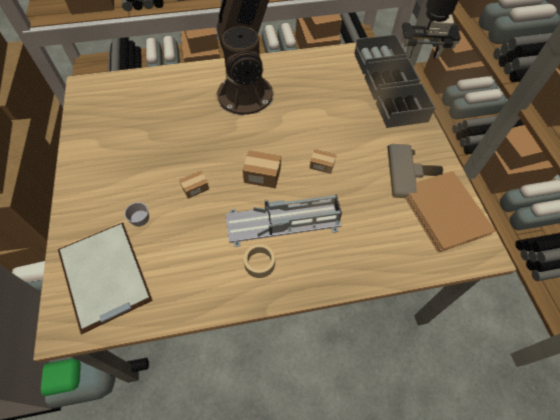

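View pics/top0.png

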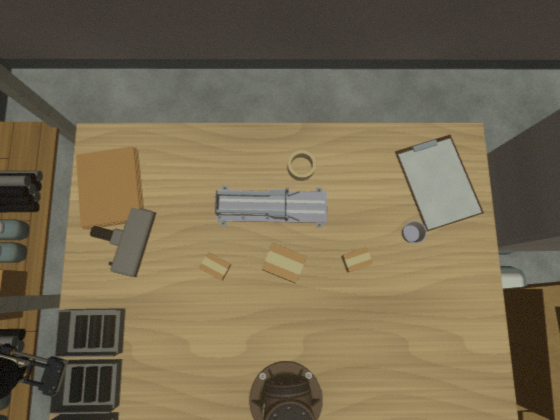

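View pics/wrist0.png

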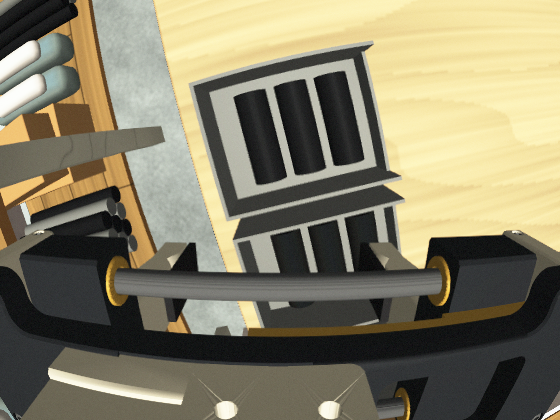

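```bash
cat > h.py <<'E'
import numpy as np, cv2
from plant import ctrl
def cam(n):
    m=ctrl.camera_model(n); R=cv2.Rodrigues(m["rvec"])[0]; return m["K"],R,np.array(m["tvec"]).ravel()
def ray(n,uv,c=None):
    K,R,t=c or cam(n); p=(np.array(uv,float)-K[:2,2])/K[0,0]
    if n=="wrist":
        r=np.hypot(*p); d=np.array([*(p/r*np.sin(r) if r>0 else p),np.cos(r)])
    else: d=np.array([*p,1.])
    return -R.T@t, R.T@d/np.linalg.norm(d)
def atz(n,uv,z,c=None):
    o,d=ray(n,uv,c); return o+d*(z-o[2])/d[2]
def tri(rs):
    A=np.zeros((3,3));b=np.zeros(3)
    for o,d in rs:
        P=np.eye(3)-np.outer(d,d);A+=P;b+=P@o
    x=np.linalg.solve(A,b); return x,[np.linalg.norm((np.eye(3)-np.outer(d,d))@(x-o)) for o,d in rs]
def proj(n,X,c=None):
    K,R,t=c or cam(n); p=R@np.array(X)+t
    if n=="wrist":
        th=np.arctan2(np.hypot(p[0],p[1]),p[2]); h=np.hypot(p[0],p[1]); q=p[:2]/h*th
    else: q=p[:2]/p[2]
    return q*K[0,0]+K[:2,2]
def crop(src,dst,x0,y0,x1,y1,s):
    im=cv2.imread(src)[y0:y1,x0:x1]; cv2.imwrite(dst,cv2.resize(im,None,fx=s,fy=s,interpolation=cv2.INTER_CUBIC))
E
python3 - <<'E'
from h import *
crop("pics/top0.png","pics/topc1.png",190,180,390,300,4)
crop("pics/scene0.png","pics/scenec1.png",170,130,360,260,4)
E
```

```text
(no output)
```

View pics/topc1.png

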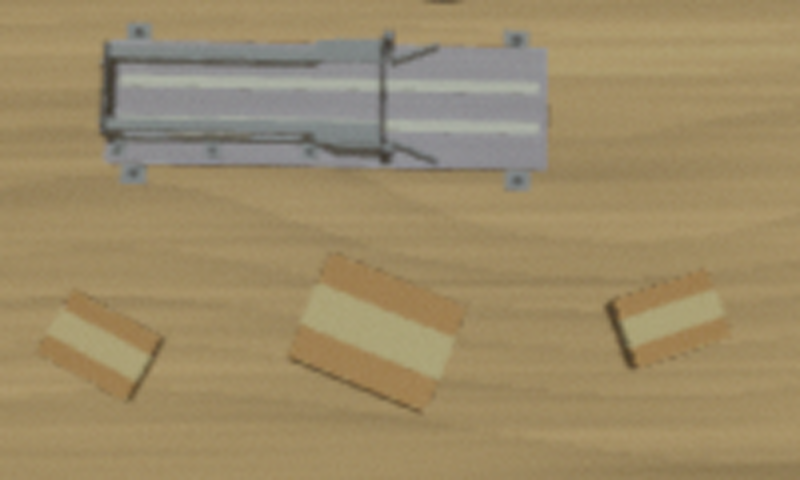

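View pics/scenec1.png

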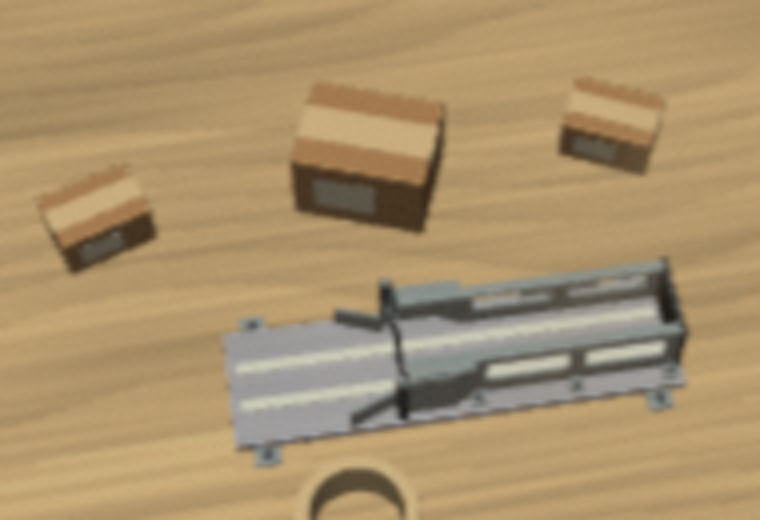

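Run:
```python
from h import *
ct,cs=cam("top"),cam("scene")
T=lambda p:ray("top",(np.array(p)+.5)/4-.5+[190,180],ct)
S=lambda p:ray("scene",(np.array(p)+.5)/4-.5+[170,130],cs)
for nm,t,s in(("A",[(612,303),(710,270),(731,331),(634,367)],[(153,211),(63,247),(37,197),(127,164)]),
 ("B",[(75,290),(162,340),(129,400),(39,350)],[(655,145),(562,122),(577,78),(664,100)]),
 ("lane deckcorner near,far, end near,end far(top stop)",[(548,169),(546,47),(105,137)],[(224,335),(240,449),(665,262)])):
    P=[]
    for a,b in zip(t,s):
        x,e=tri([T(a),S(b)]);P.append(x);print(nm,(x*1000).round(1),np.round(np.array(e)*1000,1))
    P=np.array(P)
    if len(P)==4:
        d=(P[0]-P[1]+P[3]-P[2]);print("c",P.mean(0),"yaw",np.degrees(np.arctan2(d[1],d[0])),np.linalg.norm(d)/2)
for nm,p,z in(("deck near",(548,169),.01),("deck far",(546,47),.01),("end near",(104,164),.01),("post far",(387,38),.068),("post near",(385,158),.068),("stop far",(106,42),.066),("stop near",(104,137),.066),
  ("s deckfar",0,0)):
    if p: o,d=T(p); print(nm,((o+d*(z-o[2])/d[2])*1000).round(1))
for nm,p,z in(("deck near",(224,335),.01),("deck far",(240,449),.01),("end far",(683,383),.01),("post near",(386,285),.068),("post far",(402,365),.068),("stop near",(665,262),.066),("stop far",(681,325),.066)):
    o,d=S(p); print("S",nm,((o+d*(z-o[2])/d[2])*1000).round(1))
```

```text
A [ 453.6 -195.6   36.2] [0.4 0.4]
A [ 480.4 -277.1   41.1] [1.7 1.7]
A [ 428.7 -292.6   47.8] [0.6 0.6]
A [ 400.1 -212.4   38.6] [0.6 0.6]
c [ 0.44070976 -0.24443777  0.04094474] yaw 108.8783224924114 0.08576396966724119
B [468.  255.9  42.1] [3.2 3.2]
B [425.8 181.4  40.1] [1.3 1.3]
B [377.  207.7  38.7] [1. 1.]
B [418.2 281.5  40.1] [0. 0.]
c [0.42226561 0.23161637 0.04025617] yaw 60.6672708134658 0.08508642514074807
lane deckcorner near,far, end near,end far(top stop) [ 573.  -150.2    5.4] [0.3 0.3]
lane deckcorner near,far, end near,end far(top stop) [ 683.2 -151.4    3.2] [1.3 1.3]
lane deckcorner near,far, end near,end far(top stop) [595.9 231.4  48.7] [1.9 1.9]
deck near [ 572.2 -149.8   10. ]
deck far [ 681.4 -151.7   10. ]
end near [578.9 235.4  10. ]
post far [675.5  -8.7  68. ]
post near [572.7  -5.7  68. ]
stop far [673.6 228.   66. ]
stop near [592.2 228.   66. ]
S deck near [ 575.8 -149.7   10. ]
S deck far [ 686.9 -149.9   10. ]
S end far [694.2 228.   10. ]
S post near [587.1  -8.6  68. ]
S post far [665.   -9.1  68. ]
S stop near [606.4 228.2  66. ]
S stop far [668.9 225.1  66. ]
```

```bash
cat >> h.py <<'E'
from scipy.spatial.transform import Rotation as Ro
def toolR(o=None):
    o=o or ctrl.get_obs(); return Ro.from_euler("xyz",o["orientation"],degrees=True)
def rel(p,yaw):
    o=ctrl.get_obs();R=toolR(o);d=R.inv().apply(np.array(p)-o["tool_pos"])
    w=(R.inv()*Ro.from_euler("xyz",[180,0,yaw],degrees=True)).as_rotvec()
    n=max(np.linalg.norm(d)/.0417,np.degrees(np.linalg.norm(w))/7.16)
    print("row",w.round(4),d.round(4),"n",n.round(1),"t",round(o["clock"],2))
E
python3 - <<'E'
from h import *
K,R,t=cam("wrist");o=ctrl.get_obs();T=toolR(o)
print("cam in tool",T.inv().apply(-R.T@t-o["tool_pos"]),"axes",T.inv().apply(R).round(2))
rel([.60,-.02,.29],-91)
E
```

```text
cam in tool [ 0.07182992  0.00017007 -0.09156728] axes [[-0.    1.    0.  ]
 [-0.96 -0.   -0.27]
 [-0.27 -0.    0.96]]
row [ 1.0000e-03 -1.0000e-03  1.3453e+00] [0.5872 0.5498 0.0022] n 19.3 t 0.15
```

```bash
python3 -m creep '[[0,0,1.345,0.587,0.55,0.002,1],[0,0,1.345,0.587,0.55,0.002,1],[0,0,1.345,0.587,0.55,0.002,1],[0,0,1.345,0.587,0.55,0.002,1],[0,0,1.345,0.587,0.55,0.002,1],[0,0,1.345,0.587,0.55,0.002,1],[0,0,1.345,0.587,0.55,0.002,1],[0,0,1.345,0.587,0.55,0.002,1],[0,0,1.345,0.587,0.55,0.002,1],[0,0,1.345,0.587,0.55,0.002,1],[0,0,1.345,0.587,0.55,0.002,1],[0,0,1.345,0.587,0.55,0.002,1]]'
python3 - <<'E'
from h import *
print(ctrl.get_obs()["joint_pos"].round(1))
rel([.60,-.06,.33],-91)
E
```

```text
clock: 1.15
tool_pos: [0.4347, 0.2337, 0.2911]
orientation: [-180.0, 0.0, -91.3]
force: [0.8, 0.6, -0.7]
opening: 0.0874
[ 51.1   3.3 -21.7  -0.  -65.  -52.4]
row [-0.0002  0.0005 -0.0053] [ 0.2898 -0.1719 -0.039 ] n 8.1 t 1.15
```

```bash
python3 - <<'E'
from h import *
import pickle
c=cam("wrist");cv2.imwrite("pics/w1.png",ctrl.snapshot("wrist"));pickle.dump(c,open("w1.pkl","wb"))
E
python3 -m creep '[[0,0,-0.005,0.29,-0.172,-0.039,1],[0,0,-0.005,0.29,-0.172,-0.039,1],[0,0,-0.005,0.29,-0.172,-0.039,1],[0,0,-0.005,0.29,-0.172,-0.039,1],[0,0,-0.005,0.29,-0.172,-0.039,1],[0,0,-0.005,0.29,-0.172,-0.039,1],[0,0,-0.005,0.29,-0.172,-0.039,1],[0,0,-0.005,0.29,-0.172,-0.039,1],[0,0,-0.005,0.29,-0.172,-0.039,1],[0,0,-0.005,0.29,-0.172,-0.039,1]]'
python3 - <<'E'
from h import *
import pickle
c=cam("wrist");cv2.imwrite("pics/w2.png",ctrl.snapshot("wrist"));pickle.dump(c,open("w2.pkl","wb"))
E
```

```text
clock: 2.03
tool_pos: [0.6021, -0.0598, 0.3291]
orientation: [179.9, -0.0, -90.9]
force: [-1.1, -0.2, -0.2]
opening: 0.0874
```

View pics/w1.png

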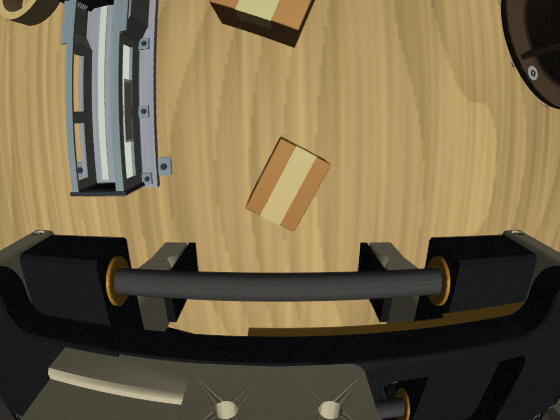

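View pics/w2.png

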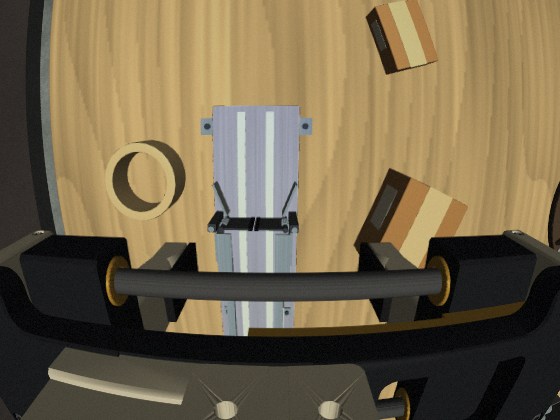

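Run:
```python
from h import *
crop("pics/w2.png","pics/w2c.png",190,90,320,250,3.7)
crop("pics/w1.png","pics/w1c.png",230,120,350,240,4)
crop("pics/w2.png","pics/w2d.png",350,0,450,80,6)
```

```text
(no output)
```

View pics/w2c.png

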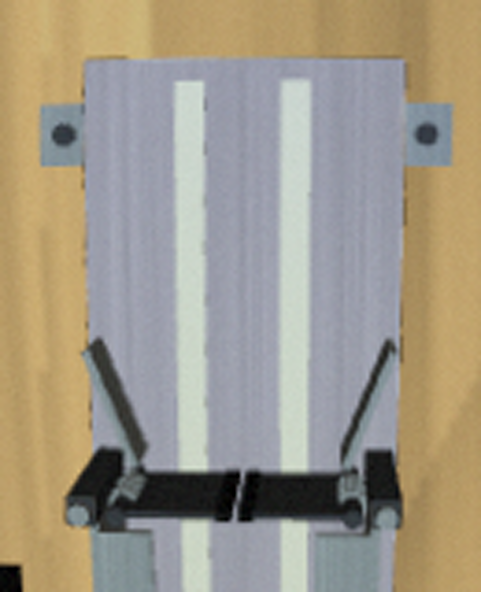

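View pics/w1c.png

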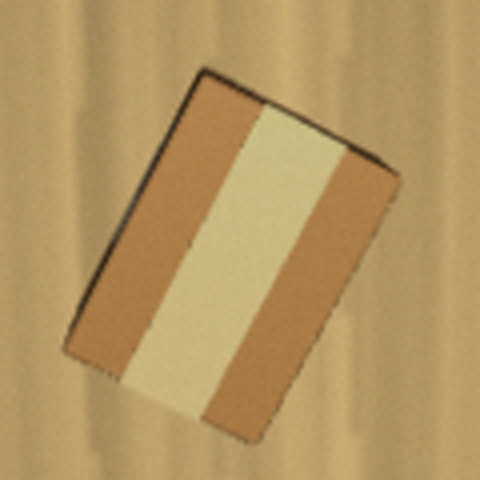

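View pics/w2d.png

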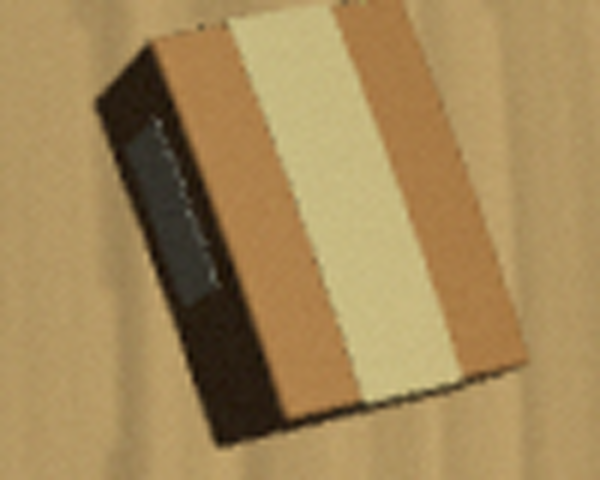

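Run:
```python
from h import *
import pickle
c1=pickle.load(open("w1.pkl","rb"));c2=pickle.load(open("w2.pkl","rb"));ct,cs=cam("top"),cam("scene")
f=lambda p,s,off:(np.array(p)+.5)/s-.5+off
for nm,p,z in(("deckL",(85,60),.01),("deckR",(405,60),.01),("postL",(78,515),.068),("postR",(387,515),.068),("seamtop",(238,521),.0595),("stripeL",(190,80),.01),("stripeR",(296,79),.01),("stripeL2",(197,590),.01),("stripeR2",(294,590),.01)):
    print(nm,(atz("wrist",f(p,3.7,[190,90]),z,c2)*1000).round(1))
def fit(nm,P):
    P=np.array(P);d=P[0]-P[1]+P[3]-P[2];w=P[0]-P[3]+P[1]-P[2]
    print(nm,P.mean(0).round(4),"yaw",np.degrees(np.arctan2(d[1],d[0])).round(2),np.degrees(np.arctan2(w[1],w[0])).round(2),"L W",np.linalg.norm(d)/2,np.linalg.norm(w)/2)
# B: w1 corners clockwise from top-left
for z in(.04,.046):
    fit("B z%g"%z,[atz("wrist",f(p,4,[230,120]),z,c1) for p in[(66,350),(203,70),(400,177),(257,443)]])
    fit("A z%g"%z,[atz("wrist",f(p,6,[350,0]),z,c2) for p in[(288,420),(152,42),(405,-3),(526,363)]])
# triangulate B and A with top
T=lambda p:ray("top",f(p,4,[190,180]),ct); S=lambda p:ray("scene",f(p,4,[170,130]),cs)
W1=lambda p:ray("wrist",f(p,4,[230,120]),c1);W2=lambda p:ray("wrist",f(p,6,[350,0]),c2)
PB=[];PA=[]
for w,t,s in zip([(66,350),(203,70),(400,177),(257,443)],[(75,290),(162,340),(129,400),(39,350)],[(655,145),(562,122),(577,78),(664,100)]):
    x,e=tri([W1(w),T(t),S(s)]);PB.append(x);print((x*1000).round(1),np.round(np.array(e)*1e3,1))
for w,t,s in zip([(288,420),(152,42),(405,-3),(526,363)],[(612,303),(710,270),(731,331),(634,367)],[(153,211),(63,247),(37,197),(127,164)]):
    x,e=tri([W2(w),T(t),S(s)]);PA.append(x);print((x*1000).round(1),np.round(np.array(e)*1e3,1))
fit("B tri",PB);fit("A tri",PA)
```

```text
deckL [ 682.4 -154.1   10. ]
deckR [ 573.8 -150.8   10. ]
postL [680.6 -11.4  68. ]
postR [583.8 -10.1  68. ]
seamtop [630.8  -5.9  59.5]
stripeL [ 646.4 -145.4   10. ]
stripeR [ 610.6 -144.7   10. ]
stripeL2 [651.2  38.2  10. ]
stripeR2 [615.2  38.6  10. ]
B z0.04 [0.4244 0.2307 0.04  ] yaw 62.29 -28.86 L W 0.08414514379674566 0.05938665745764883
A z0.04 [ 0.44   -0.2469  0.04  ] yaw 107.22 18.07 L W 0.08348672276058573 0.05956126051331264
B z0.046 [0.4245 0.2295 0.046 ] yaw 62.29 -28.86 L W 0.08267162310886192 0.05834669882902631
A z0.046 [ 0.4426 -0.2451  0.046 ] yaw 107.22 18.07 L W 0.08217088753949851 0.05862251478459932
[468.8 254.9  42.8] [1.9 2.7 4. ]
[428.2 180.1  43.2] [3.  2.8 1.8]
[377.7 207.8  39.1] [1.1 1.4 0.7]
[418.1 281.6  40.2] [0.4 0.2 0.2]
[ 453.9 -196.6   36.5] [2.  0.7 1.3]
[ 480.8 -277.2   40.9] [0.7 1.8 1.7]
[ 428.4 -292.5   48.4] [0.8 0.8 0.8]
[ 400.3 -213.5   39.7] [2.6 2.  0.7]
B tri [0.4232 0.2311 0.0413] yaw 61.43 -28.24 L W 0.0846037646321359 0.057540122594998626
A tri [ 0.4408 -0.2449  0.0414] yaw 109.01 16.95 L W 0.08462266130545013 0.0556502271813492
```

Run:
```python
from h import *
rel([.441,-.2455,.18],-72)
rel([.441,-.2455,.080],-72)
```

```text
row [ 1.400e-03  2.000e-04 -3.287e-01] [0.1894 0.1575 0.1493] n 6.9 t 2.08
row [ 1.400e-03  2.000e-04 -3.287e-01] [0.1894 0.1573 0.2493] n 8.4 t 2.08
```

```bash
python3 -m creep '[[0,0,-0.329,0.189,0.158,0.13,1],[0,0,-0.329,0.189,0.158,0.13,1],[0,0,-0.329,0.189,0.158,0.13,1],[0,0,-0.329,0.189,0.158,0.13,1],[0,0,-0.329,0.189,0.158,0.13,1],[0,0,-0.329,0.189,0.158,0.13,1],[0,0,-0.329,0.189,0.158,0.13,1],[0,0,-0.329,0.189,0.158,0.13,1]]'
python3 - <<'E'
from h import *
cv2.imwrite("pics/w3.png",ctrl.snapshot("wrist"))
c=cam("wrist"); np.savez("w3.npz",K=c[0],R=c[1],t=c[2])
E
```

```text
clock: 2.75
tool_pos: [0.4362, -0.2448, 0.1971]
orientation: [179.7, 0.2, -72.0]
force: [-1.3, 0.3, 0.5]
opening: 0.0874
```

View pics/w3.png

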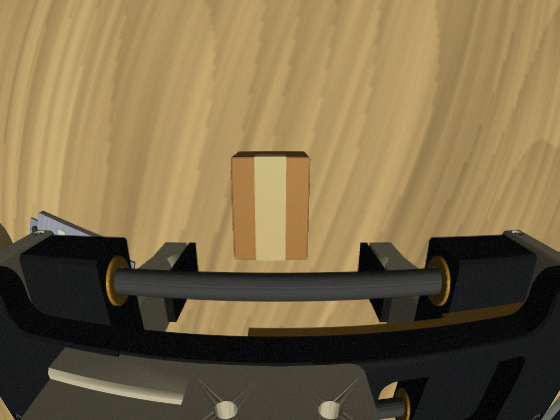

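Run:
```python
from h import *
d=np.load("w3.npz");c=(d["K"],d["R"],d["t"])
P=np.array([atz("wrist",p,.046,c) for p in[(234,259),(232,156),(308,156),(309,259)]])
d=P[0]-P[1]+P[3]-P[2];w=P[0]-P[3]+P[1]-P[2]
print(P.mean(0),np.degrees(np.arctan2(d[1],d[0])),np.degrees(np.arctan2(w[1],w[0])),np.linalg.norm(d)/2,np.linalg.norm(w)/2)
rel([*P.mean(0)[:2],.08],-72)
o=ctrl.get_obs();print(o["tool_pos"],o["clock"])
```

```text
[ 0.44433618 -0.24598431  0.046     ] 108.54265927683954 18.023303086783795 0.08437449269017933 0.05964101142856892
row [0.0026 0.0018 0.0013] [ 0.0036 -0.0054  0.1186] n 2.8 t 2.8
[ 0.43840617 -0.24433672  0.19860166] 2.8
```

```bash
python3 -m creep '[[0,0,0,0.001,-0.003,0.03,1],[0,0,0,0.001,-0.003,0.119,1],[0,0,0,0.001,-0.003,0.119,1],[0,0,0,0.001,-0.003,0.119,1],[0,0,0,0.001,-0.003,0.119,1],[0,0,0,0.001,-0.003,0.119,0],[0,0,0,0.001,-0.003,0.119,0],[0,0,0,0.001,-0.003,0.119,0],[0,0,0,0.001,-0.003,0.119,0],[0,0,0,0.001,-0.003,0.119,0]]'
```

```text
clock: 3.63
tool_pos: [0.4442, -0.2445, 0.0822]
orientation: [-179.9, -0.0, -71.8]
force: [-3.0, -1.4, 4.9]
opening: 0.0596
```

Run:
```python
from h import *
rel([.6288,-.1042,.155],-91.6)
```

```text
row [-0.0011 -0.0005  0.3449] [-0.0757 -0.2192 -0.0726] n 5.8 t 3.63
```

```bash
python3 -m creep '[[0,0,0,0,0,-0.04,0],[0,0,0,0,0,-0.073,0],[0,0,0.345,-0.076,-0.219,-0.073,0],[0,0,0.345,-0.076,-0.219,-0.073,0],[0,0,0.345,-0.076,-0.219,-0.073,0],[0,0,0.345,-0.076,-0.219,-0.073,0],[0,0,0.345,-0.076,-0.219,-0.073,0],[0,0,0.345,-0.076,-0.219,-0.073,0],[0,0,0.345,-0.076,-0.219,-0.073,0],[0,0,0.345,-0.076,-0.219,-0.073,0],[0,0,0.345,-0.076,-0.219,-0.073,0],[0,0,0.345,-0.076,-0.219,-0.073,0]]'
python3 - <<'E'
from h import *
cv2.imwrite("pics/w4.png",ctrl.snapshot("wrist"))
c=cam("wrist"); np.savez("w4.npz",K=c[0],R=c[1],t=c[2])
rel([.6288,-.1042,.0925],-91.6)
E
```

```text
clock: 4.63
tool_pos: [0.6276, -0.1045, 0.1539]
orientation: [180.0, 0.0, -91.7]
force: [-0.5, 0.5, -2.8]
opening: 0.0597
row [ 0.0004  0.0001 -0.0011] [-0.0005 -0.0011  0.0616] n 1.5 t 4.68
```

View pics/w4.png

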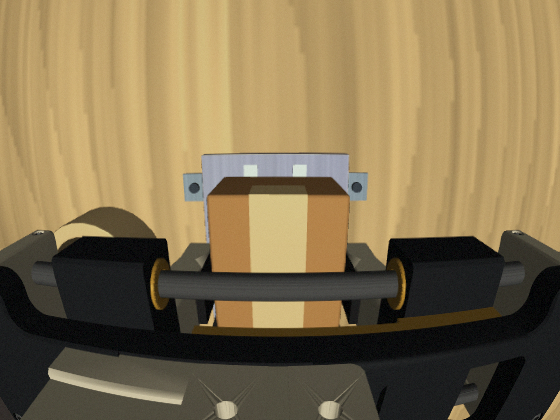

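Run:
```python
from h import *
d=np.load("w4.npz");c=(d["K"],d["R"],d["t"])
for p in[(203,155),(348.5,155),(250,166),(300,166)]:print((atz("wrist",p,.01,c)*1e3).round(1))
for p in[(209,195),(348,195)]:print((atz("wrist",p,.154-.0822+.046,c)*1e3).round(1))
```

```text
[ 681.4 -154.2   10. ]
[ 574.2 -151.    10. ]
[ 646.8 -144.5   10. ]
[ 610.3 -143.4   10. ]
[ 654.5 -148.   117.8]
[ 597.6 -146.3  117.8]
```

```bash
python3 -m creep '[[0,0,0,0,-0.001,0.03,0],[0,0,0,0,-0.001,0.055,0],[0,0,0,0,-0.001,0.0615,0],[0,0,0,0,-0.001,0.0615,0],[0,0,0,0,-0.001,0.0615,0]]'
python3 -m creep '[[0,0,0,0,0,0,1],[0,0,0,0,0,0,1],[0,0,0,0,0,0,1],[0,0,0,0,0,0,1],[0,0,0,0,0,-0.025,1],[0,0,0,0,0,-0.06,1],[0,0,0,0.06,0.002,-0.06,0],[0,0,0,0.06,0.002,-0.06,0],[0,0,0,0.06,0.002,-0.06,0],[0,0,0,0.06,0.002,-0.06,0],[0,0,0,0.06,0.002,-0.06,0]]'
python3 - <<'E'
from h import *
cv2.imwrite("pics/w5.png",ctrl.snapshot("wrist"))
c=cam("wrist"); np.savez("w5.npz",K=c[0],R=c[1],t=c[2])
E
```

```text
clock: 5.1
tool_pos: [0.6292, -0.1045, 0.0929]
orientation: [180.0, -0.0, -91.6]
force: [0.3, -0.4, -3.0]
opening: 0.0598
clock: 6.02
tool_pos: [0.6259, -0.1638, 0.1524]
orientation: [-180.0, 0.0, -91.6]
force: [1.1, 0.2, 0.7]
opening: 0.0596
```

View pics/w5.png

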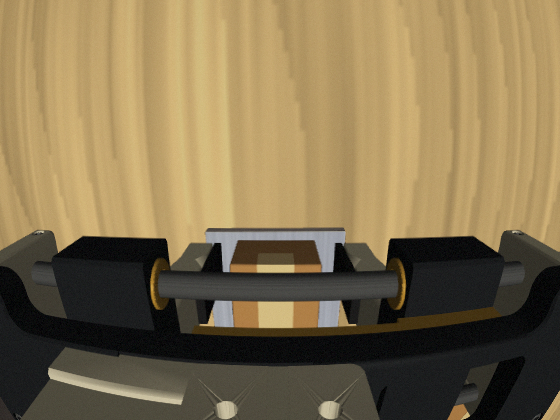

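Run:
```python
from h import *
crop("pics/w1.png","pics/w1d.png",50,0,190,210,2.8)
```

```text
(no output)
```

View pics/w1d.png

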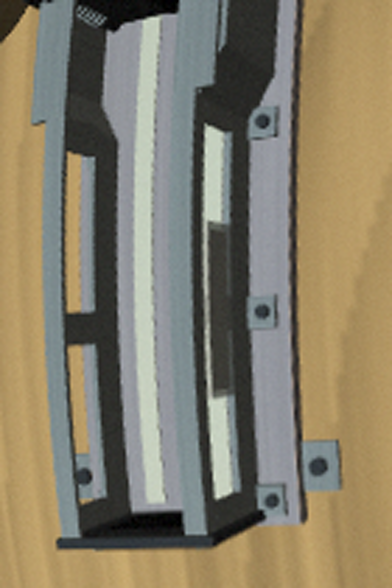

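Run:
```python
from h import *
import pickle
c1=pickle.load(open("w1.pkl","rb"))
f=lambda p:(np.array(p)+.5)/2.8-.5+[50,0]
for a,b in(((66,200),(173,200)),((66,320),(174,320)),((71,430),(178,430)),((78,535),(184,535))):
    A=atz("wrist",f(a),.065,c1)*1e3;B=atz("wrist",f(b),.065,c1)*1e3;print(A.round(1),B.round(1),((A+B)/2).round(1))
print((atz("wrist",f((303,520)),.01,c1)*1e3).round(1),(atz("wrist",f((58,543)),.066,c1)*1e3).round(1),(atz("wrist",f((214,546)),.066,c1)*1e3).round(1))
rel([.6275,-.172,.088],-91.4)
```

```text
[657.4  86.7  65. ] [606.2  95.8  65. ] [631.8  91.2  65. ]
[659.2 135.5  65. ] [607.5 142.1  65. ] [633.3 138.8  65. ]
[661.  179.9  65. ] [609.2 184.2  65. ] [635.1 182.   65. ]
[664.1 223.   65. ] [611.7 225.2  65. ] [637.9 224.1  65. ]
[581.4 231.9  10. ] [674.9 225.7  66. ] [598.2 229.9  66. ]
row [ 0.0002  0.     -0.0034] [ 0.0085 -0.0018  0.0643] n 1.6 t 6.07
```

```bash
python3 -m creep '[[0,0,-0.004,0.009,-0.002,0,0],[0,0,-0.004,0.009,-0.002,0,0],[0,0,-0.004,0.009,-0.002,0.03,0],[0,0,-0.004,0.009,-0.002,0.0635,0],[0,0,-0.004,0.009,-0.002,0.0635,0],[0,0,-0.004,0.009,-0.002,0.0635,0],[0,0,-0.004,0.009,-0.002,0.0635,0]]'
python3 - <<'E'
from h import *
cv2.imwrite("pics/w6.png",ctrl.snapshot("wrist"));cv2.imwrite("pics/s6.png",ctrl.snapshot("scene"))
crop("pics/s6.png","pics/s6c.png",170,130,360,260,4)
print(ctrl.get_obs()["tool_pos"])
E
```

```text
clock: 6.65
tool_pos: [0.6285, -0.1729, 0.0901]
orientation: [-180.0, -0.0, -91.3]
force: [0.3, -0.5, 0.4]
opening: 0.0093
[ 0.62898926 -0.1728503   0.0910282 ]
```

View pics/s6c.png

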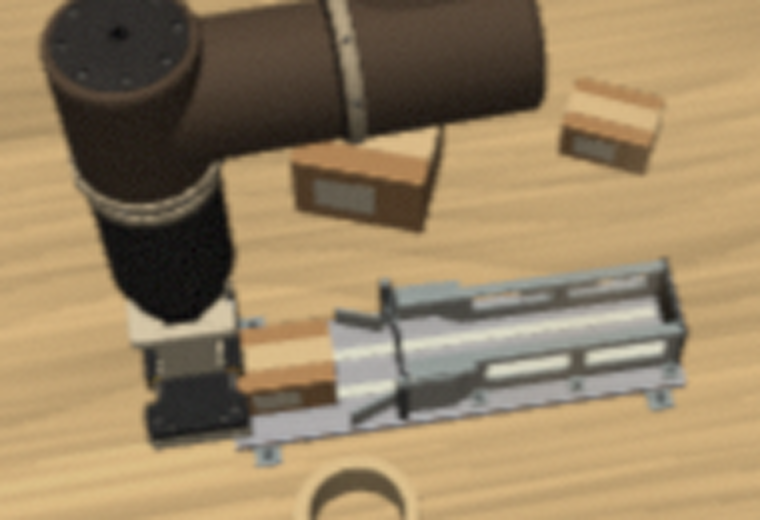

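View pics/w6.png

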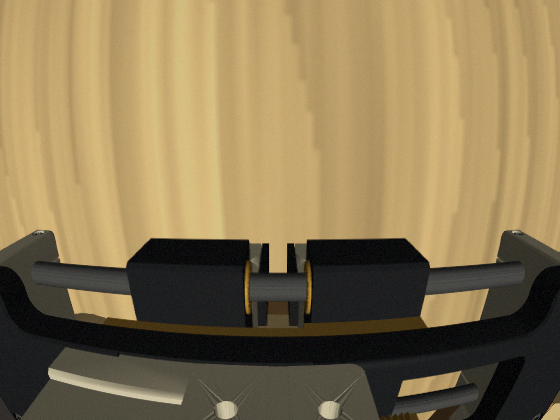

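```bash
python3 -m creep '[[0,0,0,-0.01,0.001,0,0],[0,0,0,-0.02,0.001,0,0],[0,0,0,-0.03,0.001,0,0],[0,0,0,-0.04,0.001,0,0],[0,0,0,-0.05,0.001,0,0],[0,0,0,-0.06,0.001,0,0],[0,0,0,-0.07,0.001,0,0],[0,0,0,-0.08,0.001,0,0],[0,0,0,-0.09,0.001,0,0],[0,0,0,-0.1,0.001,0,0],[0,0,0,-0.1,0.001,0,0]]'
python3 - <<'E'
from h import *
cv2.imwrite("pics/s7.png",ctrl.snapshot("scene"))
crop("pics/s7.png","pics/s7c.png",170,130,360,260,4)
E
```

```text
clock: 7.67
tool_pos: [0.6291, -0.0714, 0.0889]
orientation: [180.0, -0.0, -91.3]
force: [0.5, -0.8, -0.0]
opening: 0.0006
```

View pics/s7c.png

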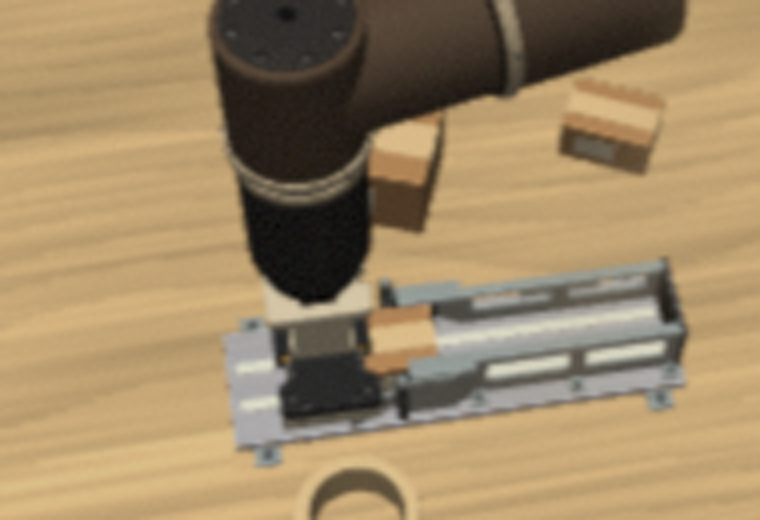

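```bash
python3 -m creep '[[0,0,0,-0.01,0,0,0],[0,0,0,-0.02,0,0,0],[0,0,0,-0.03,0,0,0],[0,0,0,-0.04,0,0,0],[0,0,0,-0.05,0,0,0],[0,0,0,-0.06,0,0,0],[0,0,0,-0.07,0,0,0],[0,0,0,-0.08,0,0,0],[0,0,0,-0.09,0,0,0],[0,0,0,-0.1,0,0,0],[0,0,0,-0.11,0,0,0],[0,0,0,-0.12,0,0,0]]'
python3 - <<'E'
from h import *
cv2.imwrite("pics/s8.png",ctrl.snapshot("scene"))
crop("pics/s8.png","pics/s8c.png",170,130,360,260,4)
cv2.imwrite("pics/w8.png",ctrl.snapshot("wrist"))
E
```

```text
clock: 8.72
tool_pos: [0.632, 0.0484, 0.0889]
orientation: [-180.0, 0.0, -91.4]
force: [-0.6, -2.0, -1.1]
opening: 0.0006
```

View pics/s8c.png

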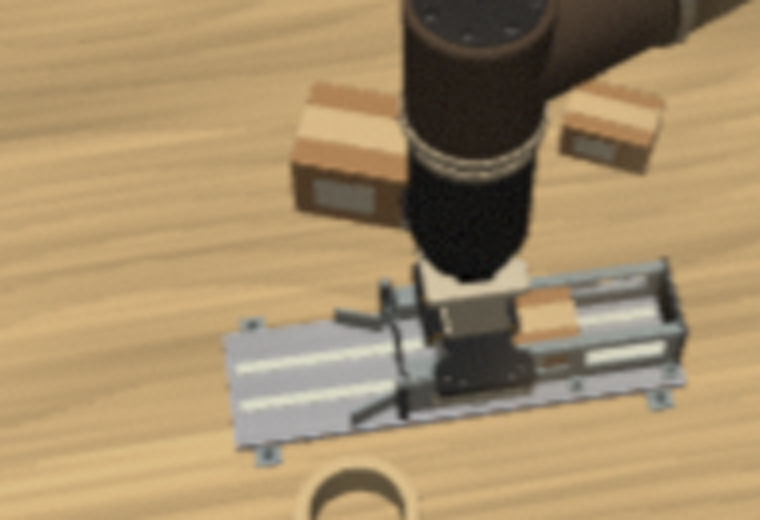

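View pics/w8.png

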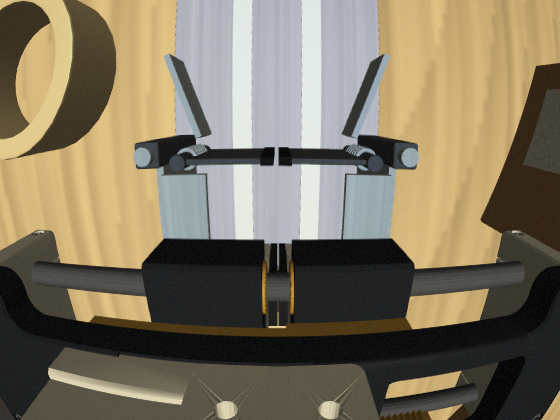

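```bash
python3 -m creep '[[0,0,0,-0.01,0,0,0],[0,0,0,-0.02,0,0,0],[0,0,0,-0.03,0,0,0],[0,0,0,-0.04,0,0,0],[0,0,0,-0.05,0,0,0],[0,0,0,-0.06,0,0,0],[0,0,0,-0.066,0,0,0],[0,0,0,-0.07,0,0,0],[0,0,0,-0.072,0,0,0],[0,0,0,-0.074,0,0,0]]'
python3 -m creep '[[0,0,0,-0.002,0,0,0],[0,0,0,-0.004,0,0,0],[0,0,0,-0.006,0,0,0]]'
python3 -m creep '[[0,0,0,-0.001,0,0,0],[0,0,0,-0.002,0,0,0]]'
```

```text
clock: 9.65
tool_pos: [0.6337, 0.1211, 0.089]
orientation: [180.0, -0.0, -91.4]
force: [-0.1, -2.9, 2.0]
opening: 0.0006
clock: 9.9
tool_pos: [0.6339, 0.1268, 0.089]
orientation: [-180.0, -0.0, -91.4]
force: [-0.4, -2.5, 1.9]
opening: 0.0006
clock: 10.07
tool_pos: [0.634, 0.129, 0.089]
orientation: [-180.0, -0.0, -91.4]
force: [0.6, -3.7, 2.0]
opening: 0.0006
```

```bash
python3 -m creep '[[0,0,0,-0.001,0,0,0],[0,0,0,-0.002,0,0,0]]';python3 -m creep '[[0,0,0,-0.001,0,0,0],[0,0,0,-0.001,0,0,0]]';python3 -m creep '[[0,0,0,-0.001,0,0,0],[0,0,0,-0.001,0,0,0]]'
```

```text
clock: 10.23
tool_pos: [0.6339, 0.1302, 0.089]
orientation: [180.0, -0.1, -91.4]
force: [1.7, -11.2, 3.2]
opening: 0.0003
clock: 10.4
tool_pos: [0.634, 0.1303, 0.089]
orientation: [180.0, -0.1, -91.4]
force: [2.2, -11.5, 3.4]
opening: 0.0004
clock: 10.57
tool_pos: [0.634, 0.1303, 0.089]
orientation: [179.9, -0.2, -91.4]
force: [3.1, -15.9, 3.8]
opening: 0.0004
```

```bash
python3 -m creep '[[0,0,0,0.004,0,0,0],[0,0,0,0.006,0,-0.03,0],[0,0,0,0.006,0,-0.07,0],[0,0,0,0.006,0,-0.11,0],[0,0,0,0.006,0,-0.11,0],[0,0,0,0.006,0,-0.11,1],[0,0,0,0.006,0,-0.11,1]]'
python3 - <<'E'
from h import *
rel([.424,.2305,.195],-118.5)
E
```

```text
clock: 11.15
tool_pos: [0.6336, 0.1275, 0.199]
orientation: [-180.0, 0.1, -91.4]
force: [-0.1, -0.2, -0.0]
opening: 0.0088
row [-1.000e-04  1.400e-03  4.733e-01] [-0.0979  0.212   0.004 ] n 5.6 t 11.15
```

```bash
python3 -m creep '[[0,0,0.473,-0.098,0.212,0.004,1],[0,0,0.473,-0.098,0.212,0.004,1],[0,0,0.473,-0.098,0.212,0.004,1],[0,0,0.473,-0.098,0.212,0.004,1],[0,0,0.473,-0.098,0.212,0.004,1],[0,0,0.473,-0.098,0.212,0.004,1],[0,0,0.473,-0.098,0.212,0.004,1],[0,0,0.473,-0.098,0.212,0.004,1],[0,0,0.473,-0.098,0.212,0.004,1]]'
python3 - <<'E'
from h import *
c=cam("wrist"); np.savez("w9.npz",K=c[0],R=c[1],t=c[2]); print(ctrl.get_obs()["tool_pos"])
cv2.imwrite("pics/w9.png",ctrl.snapshot("wrist"))
cv2.imwrite("pics/s9.png",ctrl.snapshot("scene"))
cv2.imwrite("pics/t9.png",ctrl.snapshot("top"))
a=cv2.imread("pics/s9.png")[180:250,220:350];b=cv2.imread("pics/t9.png")[180:235,205:335]
cv2.imwrite("pics/st9.png",cv2.vconcat([cv2.resize(a,None,fx=4.5,fy=4.5,interpolation=2),cv2.resize(b,None,fx=4.5,fy=4.5,interpolation=2)]))
E
```

```text
clock: 11.9
tool_pos: [0.4241, 0.2303, 0.1943]
orientation: [180.0, -0.1, -118.4]
force: [-0.4, -0.2, -0.0]
opening: 0.0682
[0.42410211 0.23028801 0.19428738]
```

View pics/w9.png

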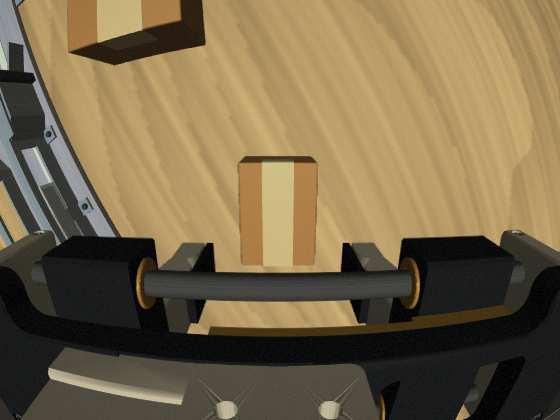

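View pics/st9.png

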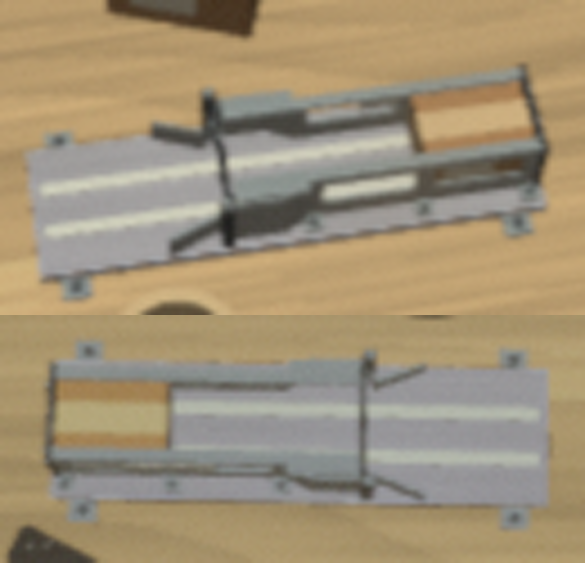

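Run:
```python
from h import *
d=np.load("w9.npz");c=(d["K"],d["R"],d["t"])
P=np.array([atz("wrist",p,.046,c) for p in[(240,264),(239,163),(317,163),(315,264)]])
d=P[0]-P[1]+P[3]-P[2];w=P[0]-P[3]+P[1]-P[2]
print(P.mean(0),np.degrees(np.arctan2(d[1],d[0])),np.degrees(np.arctan2(w[1],w[0])),np.linalg.norm(d)/2,np.linalg.norm(w)/2)
rel([*P.mean(0)[:2],.08],-118.4)
```

```text
[0.42412427 0.23022056 0.046     ] 61.30591651451314 -28.41403634303145 0.08207686671904628 0.05961745860217358
row [ 0.0002 -0.0011 -0.0027] [-0.0002  0.0009  0.1143] n 2.7 t 12.05
```

```bash
python3 -m creep '[[0,0,0,0,0.001,0.03,1],[0,0,0,0,0.001,0.114,1],[0,0,0,0,0.001,0.114,1],[0,0,0,0,0.001,0.114,1],[0,0,0,0,0.001,0.114,1],[0,0,0,0,0.001,0.114,0],[0,0,0,0,0.001,0.114,0],[0,0,0,0,0.001,0.114,0],[0,0,0,0,0.001,0.114,0],[0,0,0,0,0.001,0.114,0],[0,0,0,0,0.001,0.114,0]]'
python3 - <<'E'
from h import *
rel([.629,-.1045,.22],-91.4)
rel([.60,.05,.22],-91.4)
E
```

```text
clock: 12.97
tool_pos: [0.4239, 0.2312, 0.0824]
orientation: [-180.0, 0.1, -118.5]
force: [-2.8, -1.1, 9.5]
opening: 0.0598
row [-0.0012  0.0023 -0.4722] [ 0.1971 -0.3403 -0.1379] n 10.0 t 12.97
row [-0.0012  0.0023 -0.4722] [ 0.075  -0.2412 -0.1376] n 6.9 t 12.97
```

```bash
python3 -m creep '[[0,0,0,0,0,-0.04,0],[0,0,0,0,0,-0.08,0],[0,0,0,0,0,-0.12,0],[0,0,-0.472,0.197,-0.34,-0.138,0],[0,0,-0.472,0.197,-0.34,-0.138,0],[0,0,-0.472,0.197,-0.34,-0.138,0],[0,0,-0.472,0.197,-0.34,-0.138,0],[0,0,-0.472,0.197,-0.34,-0.138,0],[0,0,-0.472,0.197,-0.34,-0.138,0],[0,0,-0.472,0.197,-0.34,-0.138,0],[0,0,-0.472,0.197,-0.34,-0.138,0],[0,0,-0.472,0.197,-0.34,-0.138,0]]'
python3 - <<'E'
from h import *
rel([.629,-.1045,.155],-91.4)
E
```

```text
clock: 13.97
tool_pos: [0.6066, -0.0701, 0.2174]
orientation: [-180.0, 0.0, -91.4]
force: [1.3, 2.6, -1.3]
opening: 0.0601
row [-0.0001  0.0003 -0.0005] [ 0.0338 -0.0233  0.0624] n 1.8 t 13.97
```

```bash
python3 -m creep '[[0,0,0,0.02,-0.015,0,0],[0,0,0,0.02,-0.015,0.03,0],[0,0,0,0.02,-0.015,0.05,0],[0,0,0,0.02,-0.015,0.05,0],[0,0,0,0.02,-0.015,0.05,0]]'
python3 - <<'E'
from h import *
rel([.629,-.1045,.0935],-91.4)
E
```

```text
clock: 14.38
tool_pos: [0.6198, -0.0888, 0.1663]
orientation: [179.8, -0.0, -91.4]
force: [0.5, -0.2, -1.2]
opening: 0.0599
row [ 0.0028 -0.0006 -0.0007] [ 0.0154 -0.0098  0.0728] n 1.8 t 14.38
```

```bash
python3 -m creep '[[0,0,0,0.0155,-0.01,0,0],[0,0,0,0.0155,-0.01,0.02,0],[0,0,0,0.0155,-0.01,0.05,0],[0,0,0,0.0155,-0.01,0.067,0],[0,0,0,0.0155,-0.01,0.067,0],[0,0,0,0.0155,-0.01,0.067,0]]'
python3 - <<'E'
from h import *
cv2.imwrite("pics/w10.png",ctrl.snapshot("wrist"))
rel([.629,-.1045,.0925],-91.4)
E
```

```text
clock: 14.88
tool_pos: [0.6308, -0.1039, 0.1012]
orientation: [-180.0, -0.0, -91.4]
force: [-0.1, -0.6, -0.5]
opening: 0.0596
row [-0.0024 -0.0003  0.0008] [0.0007 0.0026 0.0096] n 0.2 t 14.93
```

View pics/w10.png

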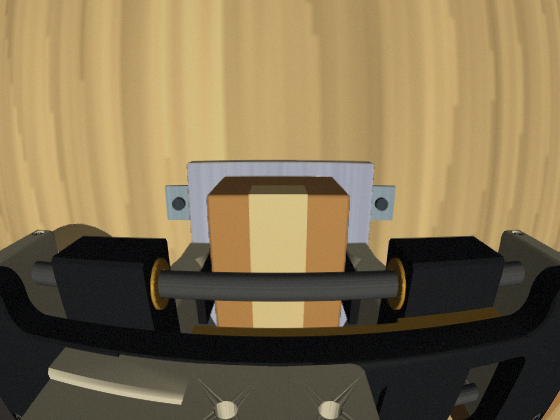

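```bash
python3 -m creep '[[0,0,0,0,0.002,0.004,0],[0,0,0,0,0.002,0.0085,0],[0,0,0,0,0.002,0.0085,0],[0,0,0,0,0.002,0.0085,0]]'
python3 -m creep '[[0,0,0,0,0,0,1],[0,0,0,0,0,0,1],[0,0,0,0,0,0,1],[0,0,0,0,0,0,1],[0,0,0,0,0,-0.025,1],[0,0,0,0,0,-0.06,1],[0,0,0,0.07,0,-0.06,0],[0,0,0,0.07,0,-0.06,0],[0,0,0,0.07,0,-0.06,0],[0,0,0,0.07,0,-0.06,0],[0,0,0,0.07,0,-0.06,0],[0,0,0,0.07,0,-0.06,0]]'
python3 - <<'E'
from h import *
cv2.imwrite("pics/w11.png",ctrl.snapshot("wrist"))
rel([.6276,-.173,.089],-91.3)
E
```

```text
clock: 15.27
tool_pos: [0.629, -0.1041, 0.0925]
orientation: [-179.9, 0.0, -91.4]
force: [-0.2, 1.1, 3.4]
opening: 0.0599
clock: 16.27
tool_pos: [0.6265, -0.1737, 0.1512]
orientation: [180.0, 0.0, -91.4]
force: [-0.3, 0.5, 0.6]
opening: 0.0531
row [ 0.0005  0.     -0.0015] [-0.0005 -0.0011  0.0622] n 1.5 t 16.32
```

View pics/w11.png

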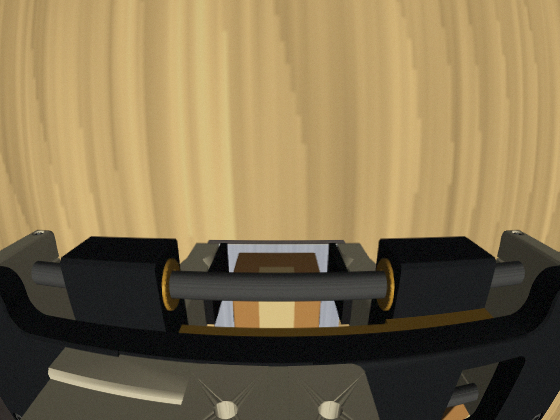

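```bash
python3 -m creep '[[0,0,0,0,-0.001,0,0],[0,0,0,0,-0.001,0.02,0],[0,0,0,0,-0.001,0.05,0],[0,0,0,0,-0.001,0.062,0],[0,0,0,0,-0.001,0.062,0],[0,0,0,0,-0.001,0.062,0],[0,0,0,0,-0.001,0.062,0],[0,0,0,0,-0.001,0.062,0],[0,0,0,0,-0.001,0.062,0]]'
python3 - <<'E'
from h import *
cv2.imwrite("pics/s12.png",ctrl.snapshot("scene"))
crop("pics/s12.png","pics/s12c.png",170,130,360,260,4)
E
```

```text
clock: 17.07
tool_pos: [0.6283, -0.1743, 0.0909]
orientation: [-179.9, -0.0, -91.4]
force: [0.2, -0.3, 0.0]
opening: 0.0006
```

View pics/s12c.png

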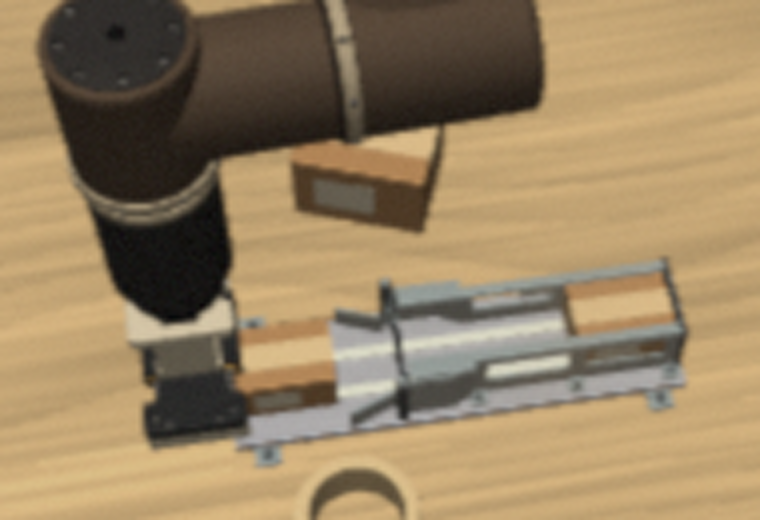

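```bash
python3 -m creep '[[0,0,0,-0.01,0,0.001,0],[0,0,0,-0.02,0,0.001,0],[0,0,0,-0.03,0,0.001,0],[0,0,0,-0.04,0,0.001,0],[0,0,0,-0.05,0,0.001,0],[0,0,0,-0.06,0,0.001,0],[0,0,0,-0.07,0,0.001,0],[0,0,0,-0.08,0,0.001,0],[0,0,0,-0.09,0,0.001,0],[0,0,0,-0.1,0,0.001,0],[0,0,0,-0.11,0,0.001,0],[0,0,0,-0.12,0,0.001,0]]'
python3 -m creep '[[0,0,0,-0.01,0,0,0],[0,0,0,-0.02,0,0,0],[0,0,0,-0.03,0,0,0],[0,0,0,-0.04,0,0,0],[0,0,0,-0.05,0,0,0],[0,0,0,-0.06,0,0,0],[0,0,0,-0.07,0,0,0],[0,0,0,-0.08,0,0,0],[0,0,0,-0.086,0,0,0],[0,0,0,-0.09,0,0,0],[0,0,0,-0.09,0,0,0]]'
```

```text
clock: 18.12
tool_pos: [0.6304, -0.0539, 0.0886]
orientation: [180.0, -0.0, -91.4]
force: [-0.7, -4.7, 2.1]
opening: 0.0001
clock: 19.03
tool_pos: [0.6328, 0.037, 0.0883]
orientation: [-180.0, 0.0, -91.4]
force: [-0.6, -0.5, -0.5]
opening: 0.0005
```

```bash
python3 - <<'E'
from h import *
print(ctrl.get_obs()["tool_pos"])
E
python3 -m creep '[[0,0,0,-0.002,0,0,0],[0,0,0,-0.003,0,0,0],[0,0,0,-0.003,0,0,0]]'
```

```text
[0.63281852 0.03704797 0.08827362]
clock: 19.28
tool_pos: [0.6328, 0.0388, 0.0882]
orientation: [180.0, 0.0, -91.4]
force: [-0.4, 0.4, -0.6]
opening: 0.0004
```

```bash
python3 -m creep '[[0,0,0,-0.002,0,0,0],[0,0,0,-0.004,0,0,0],[0,0,0,-0.005,0,0,0]]';python3 -m creep '[[0,0,0,-0.001,0,0,0],[0,0,0,-0.002,0,0,0],[0,0,0,-0.002,0,0,0]]'
```

```text
clock: 19.53
tool_pos: [0.633, 0.0437, 0.0884]
orientation: [180.0, -0.0, -91.4]
force: [0.4, -1.1, -1.1]
opening: 0.0004
clock: 19.78
tool_pos: [0.6331, 0.0458, 0.0885]
orientation: [-180.0, 0.0, -91.4]
force: [-0.2, -0.4, -0.1]
opening: 0.0003
```

Run:
```python
from h import *
cv2.imwrite("pics/s13.png",ctrl.snapshot("scene"))
crop("pics/s13.png","pics/s13c.png",170,130,360,260,4)
```

```text
(no output)
```

View pics/s13c.png

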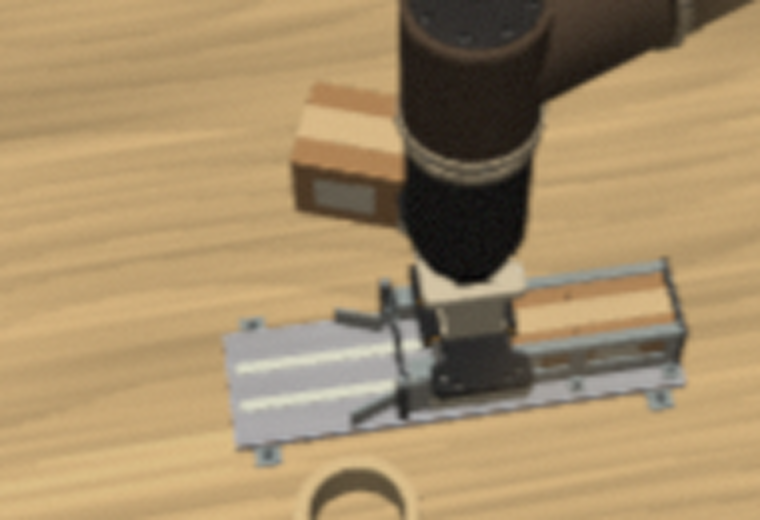

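```bash
python3 -m creep '[[0,0,0,-0.001,0,0,0],[0,0,0,-0.001,0,0,0]]';python3 -m creep '[[0,0,0,-0.001,0,0,0],[0,0,0,-0.001,0,0,0]]';python3 -m creep '[[0,0,0,-0.001,0,0,0],[0,0,0,-0.001,0,0,0]]'
```

```text
clock: 20.0
tool_pos: [0.6331, 0.0461, 0.0886]
orientation: [180.0, -0.0, -91.4]
force: [-0.2, -4.1, 0.3]
opening: 0.0006
clock: 20.17
tool_pos: [0.633, 0.0462, 0.0886]
orientation: [180.0, -0.1, -91.4]
force: [1.9, -8.6, -0.1]
opening: 0.0005
clock: 20.33
tool_pos: [0.6329, 0.0462, 0.0886]
orientation: [179.9, -0.2, -91.5]
force: [1.4, -14.6, 2.0]
opening: 0.0004
```

```bash
python3 -m creep '[[0,0,0,0.004,0,0,0],[0,0,0,0.006,0,0,0],[0,0,0,0.006,0,-0.03,0],[0,0,0,0.006,0,-0.07,0],[0,0,0,0.006,0,-0.11,0],[0,0,0,0.006,0,-0.15,0],[0,0,0,0.09,0.15,-0.19,0],[0,0,0,0.09,0.15,-0.19,0],[0,0,0,0.09,0.15,-0.19,0],[0,0,0,0.09,0.15,-0.19,0],[0,0,0,0.09,0.15,-0.19,0],[0,0,0,0.09,0.15,-0.19,0]]'
python3 - <<'E'
from h import *
c=cam("wrist")
cv2.imwrite("pics/s14.png",ctrl.snapshot("scene"))
cv2.imwrite("pics/t14.png",ctrl.snapshot("top"))
cv2.imwrite("pics/w14.png",ctrl.snapshot("wrist"))
a=cv2.imread("pics/s14.png")[180:250,220:350];b=cv2.imread("pics/t14.png")[180:235,205:335]
cv2.imwrite("pics/st14.png",cv2.vconcat([cv2.resize(a,None,fx=4.5,fy=4.5,interpolation=2),cv2.resize(b,None,fx=4.5,fy=4.5,interpolation=2)]))
E
```

```text
clock: 21.33
tool_pos: [0.4788, -0.0384, 0.2803]
orientation: [-179.8, 0.1, -91.5]
force: [0.2, 1.6, -0.2]
opening: 0.0006
```

View pics/st14.png

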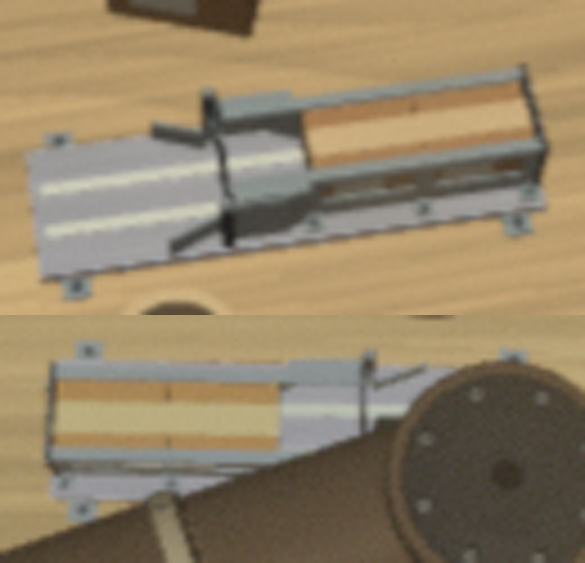

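View pics/s14.png

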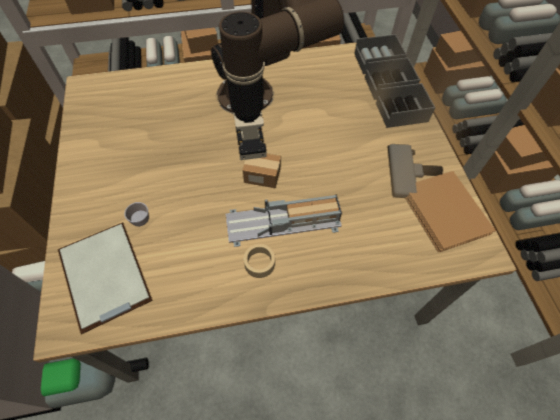

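```bash
python3 -m creep '[[0,0,0,0,0,0,0],[0,0,0,0,0,0,0],[0,0,0,0,0,0,0]]'; python3 -c "
from plant import ctrl
ctrl.close_job()"
```

```text
clock: 21.73
tool_pos: [0.4814, -0.0372, 0.2778]
orientation: [179.9, -0.0, -91.4]
force: [-0.3, 0.3, -0.7]
opening: 0.0007
the job is handed in; nothing more can be done
```

Both small cartons are in the lane and the job was handed in at 21.7 s, within the 67 s limit. I set each one on the infeed deck in turn and pushed it endways through the flaps with shut fingers. The first went up to the end stop and the second up behind it.

- **Fit:** the first push stopped with the tool at y = 0.1303 m and the second at 0.0462 m. That is 84.1 mm apart, against a carton length of 84 mm. Each push ended at about 15 N.
- **Last scene and top pictures:** both cartons lie flat and end to end against the stop. The flaps are shut behind them, and the gripper is about 0.28 m above the bench, touching nothing. The big carton, floor head, tape roll and tin look unmoved in the scene picture; I judged that by eye and did not measure it.
- **Disagreements:**
  - The first carton stopped about 1.5–2 mm before the point I had worked out from the camera views. That is within the calibration, and the pictures show it against the stop.
  - The top, scene and wrist views differed by up to about 5 mm on the lane's centreline, so I used the wrist views to line up.
  - Near the end of the second push the force dropped to almost zero, probably because the carton had slid a little ahead. I kept pushing in small steps until it made firm contact.

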